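# Hang the pen caddy on the desk screen and load its tube

### The job

Hang the wide pen caddy on the desk screen by both of its window ears, one on each hook, and do not let go of it before both ears are fully down in their hooks. Then stand the glue stick upright in the round tube of the hung caddy, all the way down on the tube's floor, and leave the caddy hanging level and the other things on the desk where they are.

Things in the scene. Friction and masses are not known exactly. Their poses are not given: they have to be found in the camera images.
- caddy: Loose dark-steel pen caddy, 0.35 kg, 260 mm wide (y), standing on the desk; +x out of its back, z up. Origin on the underside, below the back plate (x -3 to +3 mm, 55 mm high). Trough 35 mm high, x -62 to +4 mm. Two window ears rise from the plate to z = 100 mm. Centre of mass some 20 mm in front of the plate: hung, it swings a few degrees until its lower back rests on the screen's rail.
- handle (a point): Middle of the caddy's light-wood handle bar: 12 mm thick (caddy x), 76 mm long (caddy y), 16 mm high (118 to 134 mm above the caddy's underside), flat sides to grip from above with the jaws closing along caddy x. Axes as the caddy.
- ear_left (a point): Middle of the underside of the bar over the left (+y) ear's window, at caddy x 0, y +105, z 92 mm; this face rests on the hook. The bar is 6 mm thick (x) and 8 mm high; the window below it is 30 mm wide (y) and 37 mm high. Axes as the caddy.
- ear_right (a point): The same on the right (-y) ear, at y = -105 mm.
- tube_floor (a point): Centre of the inner floor of the caddy's round upright tube (31 mm in front of the back plate, 65 mm left of the middle, 30 mm above the underside). Bore 36 mm, 45 mm deep, flared at the mouth to 44 mm. Axes as the caddy.
- tube_mouth (a point): Centre of the tube's mouth, 45 mm above its floor.
- screen: Fixed desk screen, 324 mm wide (y), 150 mm high, grey cloth panel in an aluminium frame on two low feet. Origin on the desk midway below the two hook seats; its front, with the hooks, faces -x. Panel face at x = +45 mm. A dark rubber rest rail, 290 mm long, z = 61 to 79 mm, stands before it with its front face at x = +5 mm: the hung caddy's lower back leans there.
- hook_left: Left (+y) flat-bar steel hook on the screen's front, 8 mm wide, y = +105 mm, pointing to -x with an upturned tip. Origin at the middle of its seat. Axes as the screen.
- hook_right: The same hook on the right, y = -105 mm.
- seat_left (a point): Middle of the left hook's seat, 142 mm above the desk: a flat notch 14 mm long (x -7 to +7 mm) where the ear's bar rests. The tip in front (x -12 to -7) rises 12 mm above it, the hook behind it 8 mm; the underside is 8 mm below it. Bring the windows over the tips from the front with the ears some 20 mm above the seats, then lower. Axes as the screen.
- seat_right (a point): The same on the right hook.
- glue_stick: Loose glue stick standing on the desk, white barrel and dark cap, round, 28 mm across, 92 mm high, about 35 g; origin at the centre of its underside, z up along it. The cap is the top 32 mm.
- tape_roll: Bystander: roll of masking tape, flat ring 96 mm across, 25 mm high. Leave it where it is. Origin at the centre of its underside.
- clip: Bystander: black bulldog clip lying flat, 32x50x12 mm. Leave it where it is. Origin at the centre of its underside.
- key_bunch: Bystander: bunch of keys lying flat, 104x115x8 mm. Leave it where it is. Origin at the centre of its underside.
Not all that is in view belongs to the job. There is more than one size of the glue_stick; the job needs the larger.

How it is judged:
By the outcome, as a careful person would: the job done as asked, in the order asked, and still so for the second after the job is handed in, with the robot touching nothing.
It also fails if it takes over 64 s, if anything falls off the work surface, if the arm or the gripper's body presses on something with over 40 N, if the wrist force passes 120 N, or if a joint passes its speed limit or range.

### The arm

A 6-joint arm with a two-finger parallel gripper is mounted at the origin on a cart in front of the work surface, level with it; the furniture and walls round the work are solid. World frame = base frame: x ahead of the robot, y to its left, z up, the work surface at z = 0. Lengths are in m, angles in rad, forces in N, time in s.
With the tool pointing down it reaches from about 0.3 to 0.875 m from the base axis. Payload 6.4 kg.
Tool frame: the origin (TCP) lies midway between the tips of the shut fingers; the grasp point (between the pads) lies 19 mm behind it (grip_point_offset is the distance from the TCP to the grasp point, in m); y points along the fingers, x is the direction in which the jaws open and shut, and the axes are right-handed (so a half turn about y gives the same grasp; the last joint's range is limited). The gripper opens to 88 mm and grips with 3 to 60 N. Pads are 18 mm wide; open, the fingers measure 123 mm over their backs; the gripper's body (75 mm by 187 mm) begins 45 mm behind the grasp point.
Start: joints at [1.058, 0.181, 1.607, -0, 1.354, -0.206], TCP at [0.174, 0.548, 0.239] pointing down, gripper open.
Joint ranges: [-2.99, 2.99], [-0.89, 2.07], [0.3, 2.58], [-1.14, 4.28], [0, 2.63], [-3.12, 3.12]. Speed limits (rad/s): [2.57, 2.57, 3.01, 3.14, 3.14, 3.14].

### API

Orientations are given as a unit quaternion [x, y, z, w].
In Python, from station import state, snapshot, get_calibration, hand_in, grip_point_offset gives the robot as it stands.
- The arm moves only by the shell command python3 -m pendant 'ROWS' [FORCE]. ROWS is text: rows parted by semicolons, each of 5 numbers parted by spaces: the shift along the tool's x, y, z in units of 25 mm (1.0 is 25 mm), then the turn about the tool's y in degrees, then the opening, from -1 (shut) to 1 (fully open), so that 0 is half open. In form: x y z roll gripper; .... A call has exactly 5 rows; each row is the pose to reach, as a shift and turn from the pose measured when the call began, along the tool's axes at that moment; what a row does not reach only later rows make up. A row lasts 1/10 s, in which the tool goes at most 50 mm and 8.59 degrees, less where a joint would pass 70% of its speed; a pose out of reach is approached as far as the arm can. A call with a gripper value outside its range is refused whole. The fingers move at their own pace and stop on an object; FORCE is the grip in N (left out, the last holds). Time passes only in rows, so rows that repeat a pose let the fingers close, or fill a call up. It gives the time, the measured TCP pose, the force and the opening at its end, in the units of the state.
- state(): the state, without advancing time (a new reading comes with each control period).
- snapshot(name): name is "scene" or "top" or "wrist"; returns the picture (480x640x3 uint8, red, green, blue); there is no depth.
- get_calibration(name): a dict with "vertical_fov" (degrees; the focal length in pixels is half the picture's height over the tangent of half this angle, whatever the lens; pixels are square), "cx", "cy" (the principal point, pixels), "R" (3x3) and "t" (3): a world point X has camera coordinates R X + t. Camera axes: x right, y down, z forward; pixel columns grow to the right and rows downward; lengths in m; the calibration is good to about 2 mm. The wrist camera is an equidistant fisheye: a pixel r from the principal point sees the ray r / f radians off the axis. A picture is of the moment at which its call begins: read the wrist's pose just before it. get_calibration takes no time and is no camera call; for the wrist camera it gives the pose at the moment of the call.
- hand_in(): hands the job in, once; it reports no verdict.
The state is a dict: "time_s": time; "joint_positions": joint angles; "qd": joint speeds; "joint_torque": joint torques, N m; "position": TCP position; "orientation": TCP orientation; "ft_force": force on the tool from outside, world axes, zero at the start; "ft_torque": the same for the moment, N m; "gripper_width": finger opening in m.
Only numpy, scipy, OpenCV 4.12 (cv2) and the standard library are available. Lean on these libraries where they do the work, as an engineer would, in place of code of your own. Each camera call takes 0.05 s, during which the arm holds its last target. There are 200 camera calls.

## Working session

There is one attempt and no reset: what is moved stays moved. The work goes in short steps, Python scripts to look and compute and a shell command to move; the robot and the scene stay as the last step left them, time stands still between calls to the robot, and variables do not carry over. Pictures are saved under pics/ and viewed, about 8 in all and at most 12, crops included, and the job is handed in when it is done.

```bash
mkdir -p pics; ls
python3 - <<'E'
from station import *
import cv2
for n in ("scene","top"):
    cv2.imwrite(f"pics/{n}0.png",snapshot(n)[:,:,::-1])
    c=get_calibration(n);print(n,c)
s=state();print(s,grip_point_offset() if callable(grip_point_offset) else grip_point_offset)
E
```

```text
pics
scene {'vertical_fov': 52.71450792369635, 'cx': 324.65857537711383, 'cy': 246.35725871549568, 'R': array([[ 0.84991719, -0.52688175, -0.00603185],
       [-0.2146204 , -0.3357057 , -0.91719124],
       [ 0.4812264 ,  0.78083116, -0.39840162]]), 't': array([-0.45129348,  0.22527956,  0.93169691])}
top {'vertical_fov': 52.15700242711228, 'cx': 314.1536352283022, 'cy': 243.2555976391784, 'R': array([[ 0.00226583, -0.99998864,  0.00419328],
       [-0.99836842, -0.00250137, -0.05704603],
       [ 0.05705587, -0.00405719, -0.99836274]]), 't': array([-0.03471488,  0.53657587,  1.33451212])}
{'time_s': 0.1, 'joint_positions': array([ 1.05767905e+00,  1.81454466e-01,  1.60788243e+00,  3.12826181e-06,
        1.35379838e+00, -2.06302480e-01]), 'qd': array([-0.00109018, -0.00146424, -0.00125707,  0.0022694 , -0.00058034,
        0.00024387]), 'joint_torque': array([ 2.83016079e-04, -4.34820914e+01, -3.42697191e+01,  7.03631784e-02,
        3.40608798e-02, -6.51954224e-05]), 'position': array([0.17341142, 0.54773412, 0.2379195 ]), 'orientation': array([ 0.57075548,  0.41722739, -0.41822173, -0.570307  ]), 'ft_force': array([ 0.49800639, -0.01064571,  0.18510854]), 'ft_torque': array([-0.0043739 ,  0.00181003,  0.03294009]), 'gripper_width': 0.08791381905660908} 0.0187
```

View pics/scene0.png

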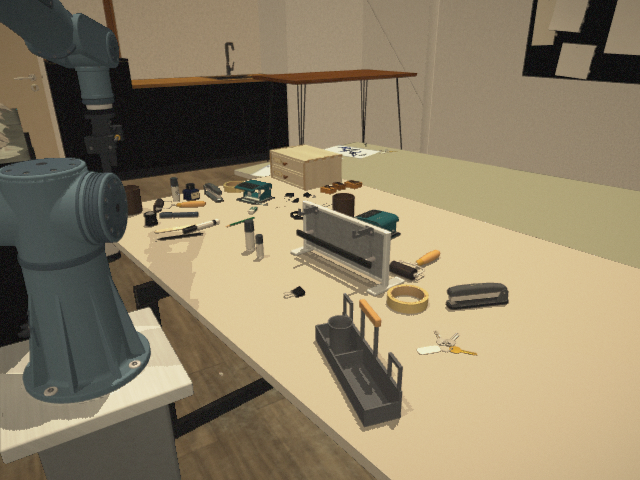

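View pics/top0.png

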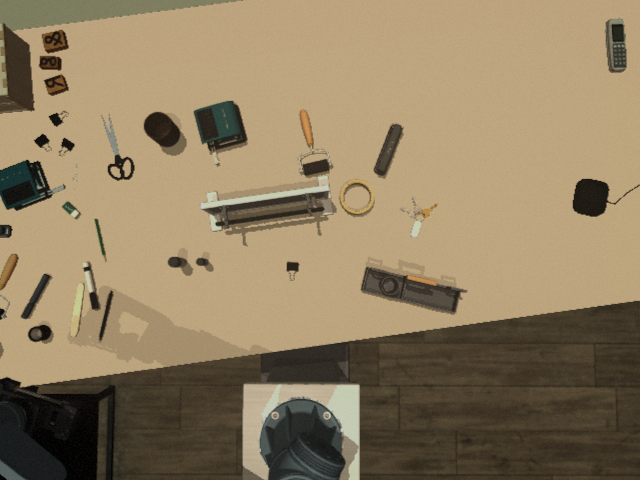

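The scene view shows the caddy at about (358,365), the screen at (345,245) and two glue sticks at (249,235) and (260,246). In the top view these are the caddy at (411,288), the screen at (268,205) and the sticks at (177,262) and (203,262). The larger stick appears to be the one at top (177,262), scene (249,235). I'll confirm with enlarged crops.

Run:
```python
import cv2,numpy as np
t=cv2.imread("pics/top0.png");s=cv2.imread("pics/scene0.png")
r=lambda im,x,y,w,h,k:cv2.resize(im[y:y+h,x:x+w],None,fx=k,fy=k,interpolation=cv2.INTER_CUBIC)
a=r(t,350,250,133,75,6); b=r(t,195,165,150,75,5.32)
m=np.vstack([a[:,:798],b[:,:798][:, :798]]) if b.shape[1]>=798 else None
if m is None: print(a.shape,b.shape)
m=np.vstack([a[:300],]) if m is None else m
print(m.shape)
cv2.imwrite("pics/c1.png",np.vstack([a,])if 0 else m[:, :])
# caddy+sticks in scene
c=r(s,300,280,120,150,4); d=r(s,230,205,45,60,10)[:600,:320]
cv2.imwrite("pics/c2.png",np.hstack([c,cv2.resize(d,(320,600)) if d.shape!=(600,320,3) else d]))
```

```text
(849, 798, 3)
```

View pics/c1.png

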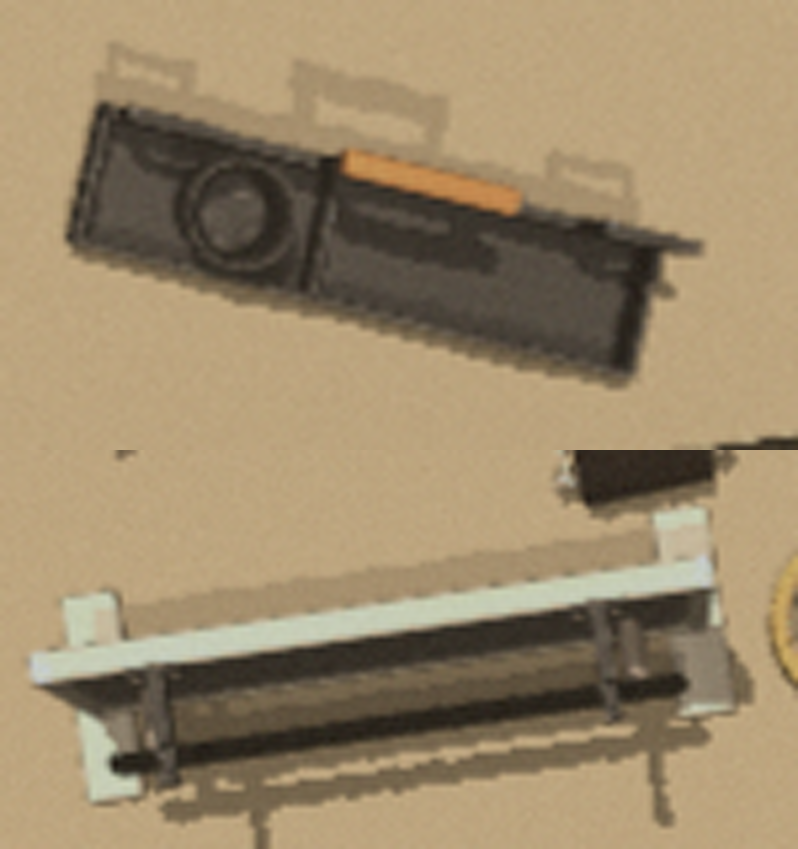

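View pics/c2.png

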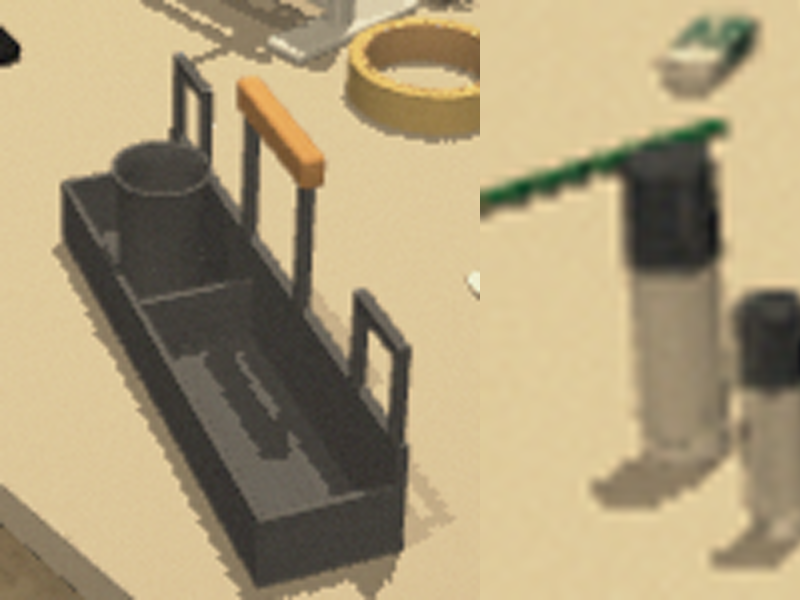

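The stick at scene (249,236), top (177,262) is clearly the taller and thicker one, so it is the larger glue stick. The caddy landmarks are readable. Next I fit the poses and take an enlarged scene crop of the screen.

```bash
cat > h.py <<'E'
import numpy as np,cv2
from scipy.optimize import least_squares
from station import *
def proj(n,X,c=None):
    c=c or get_calibration(n);p=np.asarray(X)@c["R"].T+c["t"]
    f=240/np.tan(np.radians(c["vertical_fov"])/2)
    if n=="wrist":
        r=np.hypot(p[:,0],p[:,1]);k=np.arctan2(r,p[:,2])/np.maximum(r,1e-9)*f
        return p[:,:2]*k[:,None]+[c["cx"],c["cy"]]
    return p[:,:2]/p[:,2:]*f+[c["cx"],c["cy"]]
def place(q,P):
    c,s=np.cos(q[2]),np.sin(q[2]);P=np.asarray(P,float)/1000
    return np.c_[q[0]+c*P[:,0]-s*P[:,1],q[1]+s*P[:,0]+c*P[:,1],P[:,2]]
def fit(obs,q0,cal={}):
    def e(q): return np.concatenate([(proj(n,place(q,P),cal.get(n))-U).ravel() for n,P,U in obs])
    r=least_squares(e,q0,loss="soft_l1");return r.x,e(r.x).reshape(-1,2)
E
cat > fit1.py <<'E'
from h import *
T=("top",[[0,38,134],[0,-38,134],[-62,130,35],[-62,-130,35],[-31,65,75]],[[407.3,277.2],[436.8,283.7],[361.7,290.8],[454.7,313.7],[389.3,285.8]])
S=("scene",[[0,38,134],[0,-38,134],[0,105,100],[0,-105,100],[-31,65,75],[-62,-130,0],[-62,-130,35],[-62,130,35]],[[362,300],[378.5,319.5],[348.75,298.2],[395.75,360],[340,321.7],[365,426.2],[365,410],[315.5,325.7]])
q,r=fit([T,S],[.35,-.25,-.2]);print("caddy",q,"\n",r.round(1).tolist())
T=("top",[[-12,105,154],[-12,-105,154]],[[227.3,227.4],[310.2,215.2]])
q,r=fit([T],[.5,.1,.1]);print("screen top-only",q)
for n,P in(("top",[177,262]),("scene",[249,218])):
    pass
# glue: top view cap top centre z=.092 ; scene cap top centre
g=least_squares(lambda g:np.r_[proj("top",[[g[0],g[1],.092]])[0]-[175.5,262],proj("scene",[[g[0],g[1],.0]])[0]-[249.8,251]],[.4,.4]);print("glue",g.x,g.fun)
E
python3 fit1.py
python3 - <<'E'
import cv2,numpy as np
s=cv2.imread("pics/scene0.png");t=cv2.imread("pics/top0.png")
a=cv2.resize(s[195:300,285:400],None,fx=5,fy=5,interpolation=2)
b=cv2.resize(t[245:280,160:215],(275,175),interpolation=2)
m=np.zeros((525,800,3),np.uint8);m[:525,:575]=a;m[:175,575:800]=b[:,:225];cv2.imwrite("pics/c3.png",m)
E
```

```text
caddy [ 0.43817639 -0.3028097  -0.230583  ] 
 [[-0.2, -0.6], [-0.1, -0.1], [0.0, -0.1], [1.0, -0.6], [0.8, -0.3], [-0.3, -1.3], [0.5, 0.3], [-0.5, -0.4], [-0.1, -0.7], [0.4, 0.0], [-0.8, 1.4], [-0.2, 0.5], [-0.5, -0.8]]
screen top-only [0.59477433 0.08130018 0.14928557]
glue [0.47997478 0.32644955] [-0.36693601  1.09074766  1.27202505 -0.31129524]
```

View pics/c3.png

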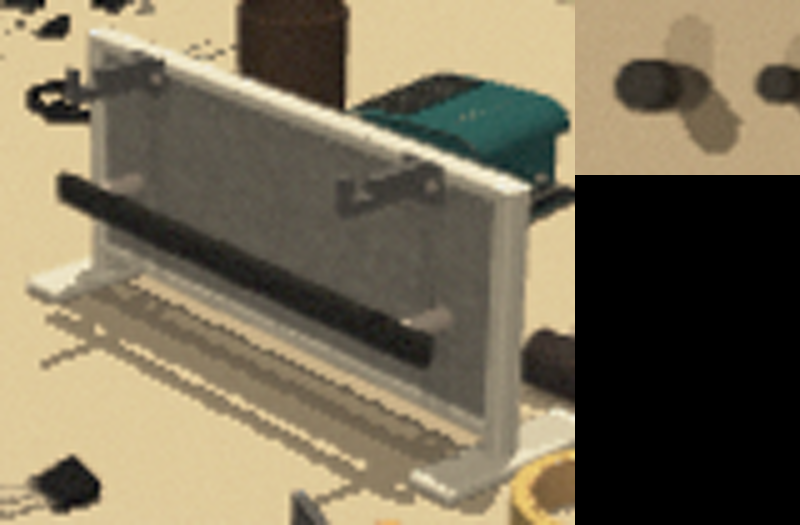

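The hook tips are visible at scene (299.4,208.6) and (353.8,231), the rail ends at (297.4,235) and (368.6,268.2), and the large stick's cap in the top view at (173.3,262). I refit the screen and the glue stick with these.

Run:
```python
from h import *
T=("top",[[-12,105,154],[-12,-105,154],[5,145,70],[5,-145,70]],[[227.3,227.4],[310.2,215.2],[216,225.5],[324.3,210]])
S=("scene",[[-9.5,105,154],[-9.5,-105,154],[-9.5,105,134],[-9.5,-105,134],[5,-145,61],[5,145,61]],[[299.4,208.6],[353.8,231],[300.4,215.4],[354.6,238],[368.6,268.2],[297.4,235]])
q,r=fit([T,S],[.5,.1,.1]);print("screen",q,r.round(1).tolist())
g=least_squares(lambda g:np.r_[proj("top",[[g[0],g[1],.092]])[0]-[173.3,262],proj("scene",[[g[0],g[1],.092],[g[0],g[1],0]]).ravel()-[247.2,220,249.3,251]],[.4,.4]);print("glue",g.x,g.fun)
from scipy.spatial.transform import Rotation as R
print(R.from_quat(state()["orientation"]).as_matrix().round(3))
c=get_calibration("wrist");print(c)
```

```text
screen [0.59496911 0.08281527 0.14360614] [[-1.2, -0.2], [-0.0, 0.1], [-0.2, 0.3], [0.0, 0.5], [0.9, -0.0], [0.6, -0.5], [0.0, 0.2], [-0.4, 0.4], [1.0, 1.7], [-0.8, 0.3]]
glue [0.47941263 0.33228475] [-0.42893701  1.30290536  0.71637348  0.64028909  0.7836927  -0.95058928]
[[ 0.302 -0.001 -0.953]
 [ 0.953 -0.001  0.302]
 [-0.002 -1.     0.   ]]
{'vertical_fov': 65.70646984690485, 'cx': 313.6384228997886, 'cy': 239.287733076387, 'R': array([[ 3.01672161e-01,  9.53411390e-01, -7.92418285e-04],
       [ 9.19428129e-01, -2.90699274e-01,  2.64850613e-01],
       [ 2.52281236e-01, -8.06266286e-02, -9.64289129e-01]]), 't': array([-0.57414373, -0.03520392,  0.38965535])}
```

```bash
cat > to.py <<'E'
# to.py x y z yaw_deg : remaining shift (tool axes, 25 mm units) and turn about tool y
import sys;from h import *
from scipy.spatial.transform import Rotation as R
s=state();M=R.from_quat(s["orientation"]).as_matrix()
yaw=np.degrees(np.arctan2(M[1,0],M[0,0]))
a=[float(v) for v in sys.argv[1:5]]
print("units",(M.T@(np.array(a[:3])-s["position"])/.025).round(3),"roll",round((yaw-a[3]+180)%360-180,2),"yaw",yaw.round(2),"pos",s["position"].round(4),"F",s["ft_force"].round(1),"w",round(s["gripper_width"],4),"t",s["time_s"])
E
python3 to.py .52 .08 .30 8.2
python3 -m pendant '-1.13 -0.2 -1.57 0 1; -2.26 -0.4 -3.14 0 1; -3.4 -0.6 -4.7 0 1; -4.5 -0.8 -6.3 0 1; -5.65 -1 -7.85 0 1'
python3 -m pendant '-1.13 -0.2 -1.57 8 1; -2.26 -0.4 -3.14 16 1; -3.4 -0.6 -4.7 24 1; -4.5 -0.8 -6.3 32 1; -5.65 -1 -7.85 40 1'
python3 to.py .52 .08 .30 8.2
```

```text
units [-13.652  -2.469 -18.866] roll 64.22 yaw 72.42 pos [0.1734 0.5477 0.2379] F [ 0.5 -0.   0.2] w 0.0879 t 0.1
time_s: 0.6
position: [0.3184, 0.3522, 0.263]
orientation: [0.571, 0.417, -0.418, -0.57]
ft_force: [0.7, 1.0, 0.7]
gripper_width: 0.088
time_s: 1.1
position: [0.4637, 0.1566, 0.2882]
orientation: [0.68, 0.195, -0.196, -0.679]
ft_force: [0.3, 0.9, 0.5]
gripper_width: 0.0881
units [ 0.279 -0.47  -3.792] roll 23.91 yaw 32.11 pos [0.4637 0.1566 0.2882] F [0.3 0.9 0.5] w 0.0881 t 1.1
```

```bash
python3 -m pendant '0.1 -0.2 -1.5 8 1; 0.28 -0.47 -3 16 1; 0.28 -0.47 -3.8 24 1; 0.28 -0.47 -3.8 24 1; 0.28 -0.47 -3.8 24 1'
python3 - <<'E'
from h import *
c=get_calibration("wrist");im=snapshot("wrist")
np.save("w1.npy",{k:np.asarray(v) for k,v in c.items()},allow_pickle=True)
cv2.imwrite("pics/w1.png",im[:,:,::-1])
q=[0.59497,0.08282,0.14361]
P=place(q,[[-7,105,142],[7,105,142],[-12,105,154],[-7,-105,142],[7,-105,142],[-12,-105,154],[5,145,79],[5,-145,79]])
print(proj("wrist",P,c).round(1).tolist())
E
```

```text
time_s: 1.6
position: [0.5197, 0.0799, 0.2994]
orientation: [0.706, 0.05, -0.052, -0.705]
ft_force: [-0.6, 0.3, -0.2]
gripper_width: 0.088
[[399.0, 106.8], [415.4, 107.8], [396.1, 105.3], [386.8, 338.2], [401.0, 337.7], [383.7, 344.8], [396.8, 73.4], [384.7, 340.0]]
```

View pics/w1.png

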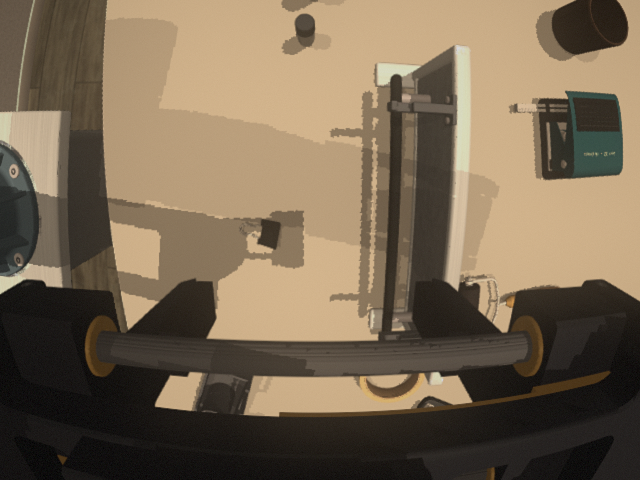

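The wrist view shows the left hook's tip near (390,105) and the right hook's at about (380,336), partly behind the gripper. Both are about 5 px in front of the prediction. I zoom in on both.

Run:
```python
import cv2,numpy as np
s=cv2.imread("pics/w1.png")
f=lambda x,y:cv2.resize(cv2.convertScaleAbs(s[y:y+40,x:x+80],alpha=1.8,beta=20),(800,300*400//300),interpolation=cv2.INTER_CUBIC)[:,:]
a=cv2.resize(cv2.convertScaleAbs(s[60:120,375:475],alpha=1.8,beta=20),None,fx=5,fy=5,interpolation=2)
b=cv2.resize(cv2.convertScaleAbs(s[300:345,365:425],alpha=2.5,beta=20),None,fx=5,fy=5,interpolation=2)
m=np.zeros((525,800,3),np.uint8);m[:300,:500]=a;m[300:525,:300]=b
cv2.imwrite("pics/w1c.png",m)
```

```text
(no output)
```

View pics/w1c.png

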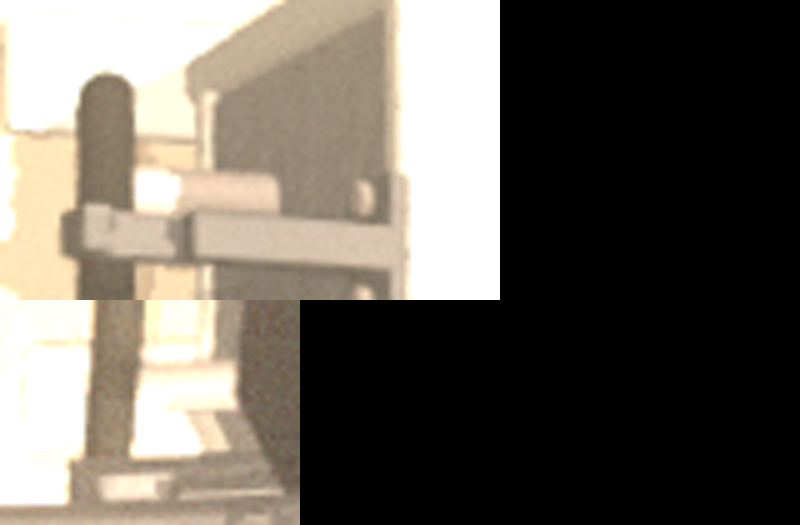

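```bash
python3 - <<'E'
from h import *
c=np.load("w1.npy",allow_pickle=True).item()
T=("top",[[-12,105,154],[-12,-105,154],[5,145,70],[5,-145,70]],[[227.3,227.4],[310.2,215.2],[216,225.5],[324.3,210]])
S=("scene",[[-9.5,105,154],[-9.5,-105,154],[-9.5,105,134],[-9.5,-105,134],[5,-145,61],[5,145,61]],[[299.4,208.6],[353.8,231],[300.4,215.4],[354.6,238],[368.6,268.2],[297.4,235]])
W=("wrist",[[-12,105,154],[-7,105,154],[7,105,150],[-12,-105,154],[7,-105,142],[5,145,79]],[[391.4,106],[397.4,106],[413.4,106.8],[379.4,336],[398.6,336],[390.6,75]])
for o in ([W],[T],[S],[T,W],[T,S,W]):
    q,r=fit(o,[.59,.08,.14],{"wrist":c});print(q.round(4),r.round(1).tolist() if len(o)!=2 else "")
E
python3 to.py .438 -.303 .25 -13.2
```

```text
[0.5915 0.0821 0.149 ] [[-0.3, -0.6], [-0.1, -0.3], [-0.3, 0.2], [1.1, 9.2], [-0.6, 1.9], [1.9, -1.7]]
[0.5953 0.082  0.1473] [[-0.9, -0.2], [0.3, -0.2], [0.1, 0.3], [0.3, 0.1]]
[0.5957 0.085  0.1403] [[0.8, -0.4], [0.2, -0.8], [-0.0, -0.1], [-0.8, 0.0], [0.5, 1.3], [-0.8, -0.1]]
[0.5919 0.0821 0.151 ] 
[0.592  0.0821 0.1511] [[-0.9, 1.3], [0.3, 1.0], [0.1, 1.8], [0.2, 1.2], [-0.2, 0.3], [0.0, -0.2], [-1.0, 0.6], [-0.9, 0.6], [0.5, 1.9], [-1.9, 0.7], [0.0, -0.5], [0.2, -0.2], [0.0, 0.3], [1.9, 9.3], [0.1, 2.0], [2.1, -1.6]]
units [ -5.425   2.001 -14.707] roll 21.47 yaw 8.27 pos [0.5194 0.0804 0.2995] F [-0.1  0.2  0.2] w 0.0879 t 1.65
```

```bash
python3 -m pendant '-0.65 0.2 -1.8 0 1; -1.3 0.4 -3.6 0 1; -1.95 0.6 -5.4 0 1; -2.6 0.9 -7.2 0 1; -3.25 1.2 -8.9 0 1'
python3 -m pendant '-0.6 0.2 -1.7 5 1; -1.2 0.4 -3.3 10 1; -1.8 0.6 -4.8 15 1; -2.2 0.8 -5.8 21.4 1; -2.2 0.8 -5.8 21.4 1'
python3 to.py .438 -.303 .107 -13.2
```

```text
time_s: 2.15
position: [0.4703, -0.1516, 0.2698]
orientation: [0.705, 0.052, -0.053, -0.705]
ft_force: [1.5, -0.2, 0.0]
gripper_width: 0.0879
time_s: 2.65
position: [0.4365, -0.3044, 0.2491]
orientation: [0.703, -0.081, 0.079, -0.702]
ft_force: [-0.1, 0.7, -1.3]
gripper_width: 0.088
units [0.062 5.683 0.075] roll 0.19 yaw -13.01 pos [ 0.4365 -0.3044  0.2491] F [-0.1  0.7 -1.3] w 0.088 t 2.65
```

```bash
python3 -m pendant '0.06 1.2 0.07 0 1; 0.06 2.4 0.07 0 1; 0.06 3.6 0.07 0 1; 0.06 4.6 0.07 0 1; 0.06 5.2 0.07 0 1'
python3 -m pendant '0 0.25 0 0 1; 0 0.48 0 0 1; 0 0.48 0 0 0.2; 0 0.48 0 0 -0.3; 0 0.48 0 0 -0.6' 15
python3 -m pendant '0 0 0 0 -1; 0 0 0 0 -1; 0 0 0 0 -1; 0 0 0 0 -1; 0 0 0 0 -1' 20
python3 to.py .438 -.303 .107 -13.2
```

```text
time_s: 3.15
position: [0.4378, -0.2999, 0.1171]
orientation: [-0.702, 0.08, -0.076, 0.703]
ft_force: [0.5, 0.7, -0.5]
gripper_width: 0.0882
time_s: 3.65
position: [0.4383, -0.3002, 0.1061]
orientation: [-0.703, 0.079, -0.077, 0.703]
ft_force: [0.9, 0.1, -0.0]
gripper_width: 0.0663
time_s: 4.15
position: [0.4383, -0.3003, 0.1061]
orientation: [-0.703, 0.079, -0.077, 0.703]
ft_force: [-0.7, -0.6, 0.0]
gripper_width: 0.026
units [ 0.013 -0.036 -0.108] roll 0.54 yaw -12.66 pos [ 0.4383 -0.3003  0.1061] F [-0.7 -0.6  0. ] w 0.026 t 4.15
```

```bash
python3 -m pendant '0 0 0 0 -1; 0 0 0 0 -1; 0 0 0 0 -1; 0 0 0 0 -1; 0 0 0 0 -1' 50
python3 to.py .438 -.303 .107 -13.2
python3 -m pendant '0 -0.2 0 0 -1; 0 -0.5 0 0 -1; 0 -0.8 0 0 -1; 0 -0.8 0 0 -1; 0 -0.8 0 0 -1'
python3 to.py .438 -.303 .107 -13.2
```

```text
time_s: 4.65
position: [0.4382, -0.3002, 0.106]
orientation: [-0.703, 0.079, -0.077, 0.703]
ft_force: [-0.7, -0.3, -0.5]
gripper_width: 0.0114
units [ 0.017 -0.039 -0.11 ] roll 0.53 yaw -12.67 pos [ 0.4382 -0.3002  0.106 ] F [-0.7 -0.3 -0.5] w 0.0114 t 4.65
time_s: 5.15
position: [0.4384, -0.3004, 0.1264]
orientation: [-0.703, 0.079, -0.077, 0.703]
ft_force: [-0.4, -0.3, -4.6]
gripper_width: 0.011
units [ 0.009  0.777 -0.104] roll 0.54 yaw -12.66 pos [ 0.4384 -0.3004  0.1264] F [-0.4 -0.3 -4.6] w 0.011 t 5.15
```

```bash
python3 to.py .505 .07 .22 8.5
python3 -m pendant '0 -0.7 0 0 -1; 0 -1.6 0.5 0 -1; 0 -2.6 1.4 0 -1; 0 -3.2 2.4 0 -1; 0 -3.6 3.4 0 -1'
python3 to.py .505 .07 .22 8.5
```

```text
units [-0.661 -3.745 15.04 ] roll -21.16 yaw -12.66 pos [ 0.4384 -0.3004  0.1264] F [-0.4 -0.3 -4.6] w 0.011 t 5.15
time_s: 5.65
position: [0.4577, -0.217, 0.2176]
orientation: [0.703, -0.079, 0.078, -0.703]
ft_force: [0.4, -0.1, -4.9]
gripper_width: 0.011
units [-0.677 -0.103 11.617] roll -21.2 yaw -12.7 pos [ 0.4577 -0.217   0.2176] F [ 0.4 -0.1 -4.9] w 0.011 t 5.65
```

```bash
python3 -m pendant '-0.1 -0.1 1.2 -4 -1; -0.2 -0.1 2.4 -8 -1; -0.3 -0.1 3.6 -12 -1; -0.4 -0.1 4.8 -16 -1; -0.5 -0.1 6.0 -21.2 -1'
python3 to.py .505 .07 .22 8.5
```

```text
time_s: 6.15
position: [0.4782, -0.0666, 0.2197]
orientation: [0.705, 0.053, -0.054, -0.705]
ft_force: [0.9, -0.2, -4.5]
gripper_width: 0.0109
units [ 1.885 -0.015  5.241] roll 0.18 yaw 8.68 pos [ 0.4782 -0.0666  0.2197] F [ 0.9 -0.2 -4.5] w 0.0109 t 6.15
```

```bash
python3 -m pendant '0.3 0 1.2 0 -1; 0.7 0 2.4 0 -1; 1.1 0 3.5 0 -1; 1.5 0 4.4 0 -1; 1.88 0.1 5.2 0.2 -1'
python3 to.py .555 .0793 .178 8.5
```

```text
time_s: 6.65
position: [0.505, 0.0704, 0.217]
orientation: [0.705, 0.052, -0.053, -0.705]
ft_force: [0.1, 0.3, -3.9]
gripper_width: 0.0111
units [2.034 1.557 0.057] roll 0.02 yaw 8.52 pos [0.505  0.0704 0.217 ] F [ 0.1  0.3 -3.9] w 0.0111 t 6.65
```

```bash
python3 -m pendant '0.4 0.4 0.02 0 -1; 0.9 0.9 0.04 0 -1; 1.4 1.3 0.06 0 -1; 1.8 1.55 0.06 0 -1; 2.03 1.55 0.06 0 -1'
python3 to.py .5916 .0843 .176 8.5
python3 - <<'E'
from h import *
c=get_calibration("wrist");im=snapshot("wrist")
np.save("w2.npy",{k:np.asarray(v) for k,v in c.items()},allow_pickle=True)
cv2.imwrite("pics/w2.png",im[:,:,::-1])
P=state()["position"];a=np.radians(8.5)
q=[P[0]+.0025*np.sin(a),P[1]-.0025*np.cos(a),a]
K=place(q,[[-3,105,100],[3,105,100],[3,-105,100]]);K[:,2]+=P[2]-.106
print("ear",proj("wrist",K,c).round(1).tolist())
q=[.593,.082,.148]
print("hook",proj("wrist",place(q,[[-12,105,154],[7,105,150],[-12,-105,154]]),c).round(1).tolist())
s=snapshot("scene")[:,:,::-1]
m=np.zeros((600,800,3),np.uint8);m[:360,:480]=cv2.resize(im[:,:,::-1],(480,360))
m[:350,480:]=cv2.resize(cv2.convertScaleAbs(im[60:130,360:424,::-1],alpha=1.6,beta=15),(320,350),interpolation=2)
m[360:,:480]=cv2.resize(s[180:300,240:480],(480,240),interpolation=2)
cv2.imwrite("pics/w2c.png",m)
E
```

```text
time_s: 7.15
position: [0.5548, 0.0794, 0.1769]
orientation: [-0.705, -0.051, 0.054, 0.705]
ft_force: [-1.4, -0.4, -3.7]
gripper_width: 0.0111
units [ 1.486  0.03  -0.026] roll 0.02 yaw 8.52 pos [0.5548 0.0794 0.1769] F [-1.4 -0.4 -3.7] w 0.0111 t 7.15
ear [[311.5, 58.2], [326.5, 58.3], [322.1, 459.1]]
hook [[374.7, 68.8], [413.0, 72.9], [357.1, 438.4]]
```

View pics/w2c.png

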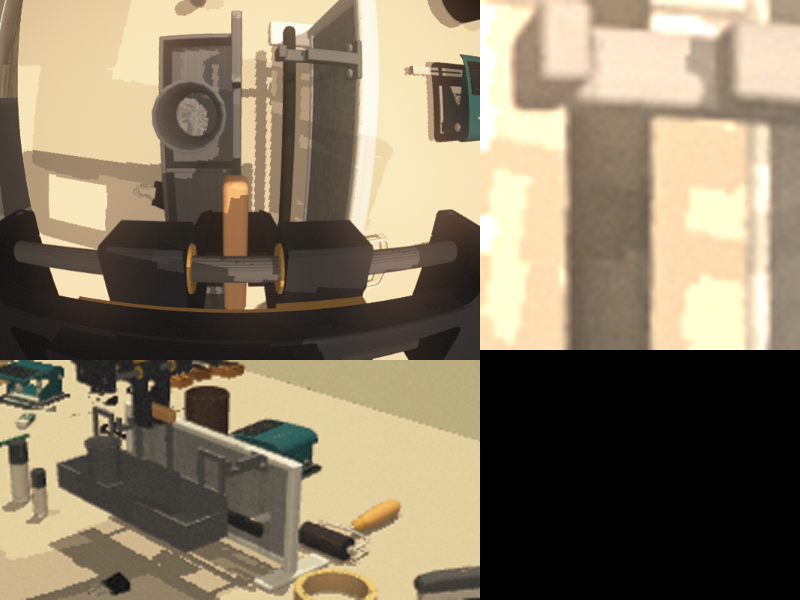

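The wrist view shows the caddy level in the grip. The left ear is at about (309–324, 58) and the hook tip at (371.6,68). The gap matches the plan (62.6 px seen, 63.2 px predicted), so I go ahead and advance the windows over the tips.

```bash
python3 -m pendant '0.3 0.03 0 0 -1; 0.7 0.03 0 0 -1; 1.1 0.03 0 0 -1; 1.4 0.03 -0.02 0 -1; 1.48 0.03 -0.02 0 -1'
python3 to.py .5916 .0843 .155 8.5
```

```text
time_s: 7.75
position: [0.5931, 0.0842, 0.1775]
orientation: [0.705, 0.052, -0.053, -0.705]
ft_force: [-0.9, 0.5, -3.8]
gripper_width: 0.0111
units [-0.057  0.9    0.011] roll 0.02 yaw 8.52 pos [0.5931 0.0842 0.1775] F [-0.9  0.5 -3.8] w 0.0111 t 7.75
```

```bash
python3 -m pendant '-0.06 0 0 0 -1; -0.06 0.2 0 0 -1; -0.06 0.4 0 0 -1; -0.06 0.55 0 0 -1; -0.06 0.65 0 0 -1'
python3 to.py .5916 .0843 .156 8.5
python3 - <<'E'
from h import *
c=get_calibration("wrist");im=snapshot("wrist")
s=snapshot("scene")[:,:,::-1]
m=np.zeros((600,800,3),np.uint8)
m[:,:400]=cv2.resize(cv2.convertScaleAbs(im[20:140,300:380,::-1],alpha=1.6,beta=15),(400,600),interpolation=2)
m[:400,400:]=cv2.resize(s[190:290,280:380],(400,400),interpolation=2)
cv2.imwrite("pics/w3c.png",m)
E
```

```text
time_s: 8.25
position: [0.5911, 0.084, 0.1605]
orientation: [0.705, 0.052, -0.053, -0.705]
ft_force: [-0.1, -0.5, -4.9]
gripper_width: 0.0112
units [0.022 0.181 0.009] roll 0.02 yaw 8.52 pos [0.5911 0.084  0.1605] F [-0.1 -0.5 -4.9] w 0.0112 t 8.25
```

View pics/w3c.png

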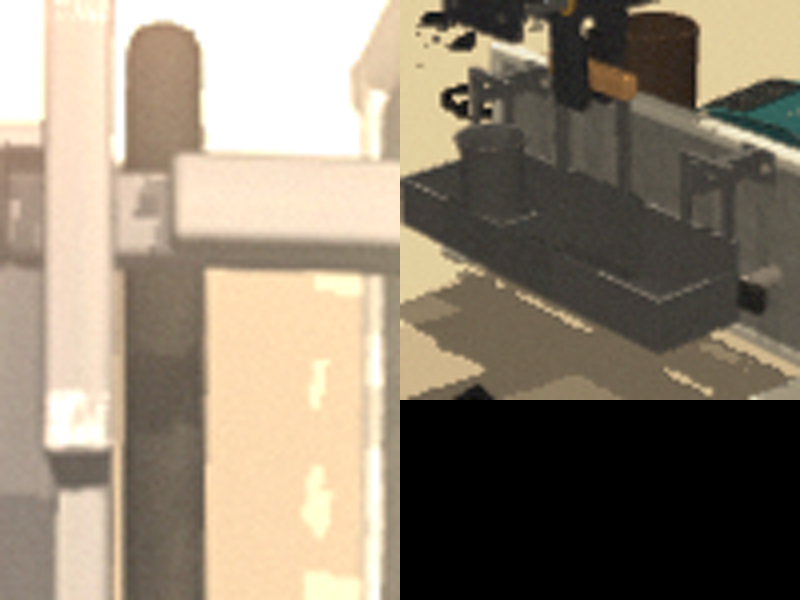

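The left bar sits between the hook's tip and its riser, with about 5 mm gap behind and about 3 mm in front. The right ear is also on its hook in the scene view. I lower it to contact.

```bash
python3 -m pendant '0 0.08 0 0 -1; 0 0.14 0 0 -1; 0 0.18 0 0 -1; 0 0.18 0 0 -1; 0 0.18 0 0 -1'
python3 -m pendant '0 0.04 0 0 -1; 0 0.04 0 0 -1; 0 0.04 0 0 -1; 0 0.04 0 0 -1; 0 0.04 0 0 -1'
python3 to.py .5916 .0843 .156 8.5; python3 -c "from station import *;print(state()['ft_torque'])"
```

```text
time_s: 8.85
position: [0.5912, 0.084, 0.1562]
orientation: [0.705, 0.052, -0.053, -0.705]
ft_force: [-0.4, -0.5, -4.2]
gripper_width: 0.0113
time_s: 9.35
position: [0.5915, 0.084, 0.156]
orientation: [0.705, 0.052, -0.053, -0.705]
ft_force: [-2.2, -0.2, 6.1]
gripper_width: 0.011
units [ 0.004 -0.002  0.01 ] roll 0.02 yaw 8.52 pos [0.5915 0.084  0.156 ] F [-2.2 -0.2  6.1] w 0.011 t 9.35
[-0.03474653  0.41803389 -0.00204849]
```

Contact is clear: the vertical force rose by 10 N at z=0.156, the expected height. The moment about x is about 0, so both ears carry load. I release and retreat.

```bash
python3 -m pendant '0 0 0 0 -0.6; 0 0 0 0 -0.4; 0 0 0 0 -0.2; 0 0 0 0 0; 0 0 0 0 0'
python3 -m pendant '0 0 0 0 0; 0 -0.3 0 0 0; 0 -0.9 0 0 0; 0 -2 0 0 0; 0 -3 0 0 0'
python3 to.py .479 .332 .25 8.5
python3 - <<'E'
from h import *
im=snapshot("wrist");c=get_calibration("wrist");np.save("w4.npy",{k:np.asarray(v) for k,v in c.items()},allow_pickle=True)
s=snapshot("scene")[:,:,::-1];cv2.imwrite("pics/w4.png",im[:,:,::-1]);cv2.imwrite("pics/s4.png",s);cv2.imwrite("pics/t4.png",snapshot("top")[:,:,::-1])
m=np.zeros((600,800,3),np.uint8)
m[:300,:400]=cv2.resize(im[:,:,::-1],(400,300),interpolation=cv2.INTER_AREA)
m[:,400:]=cv2.resize(s[195:285,305:365] if 0 else s[190:295,280:350],(400,600),interpolation=2)
m[300:,:400]=cv2.resize(im[20:140,230:390,::-1],(400,300),interpolation=2)
cv2.imwrite("pics/w4c.png",m)
E
```

```text
time_s: 9.85
position: [0.5915, 0.084, 0.1558]
orientation: [0.705, 0.052, -0.053, -0.705]
ft_force: [0.2, 0.3, -0.0]
gripper_width: 0.0438
time_s: 10.35
position: [0.5919, 0.0841, 0.2331]
orientation: [0.705, 0.052, -0.053, -0.705]
ft_force: [-0.2, -0.3, -0.4]
gripper_width: 0.044
units [-2.996 -0.678 10.477] roll 0.02 yaw 8.52 pos [0.5919 0.0841 0.2331] F [-0.2 -0.3 -0.4] w 0.044 t 10.35
```

View pics/w4c.png

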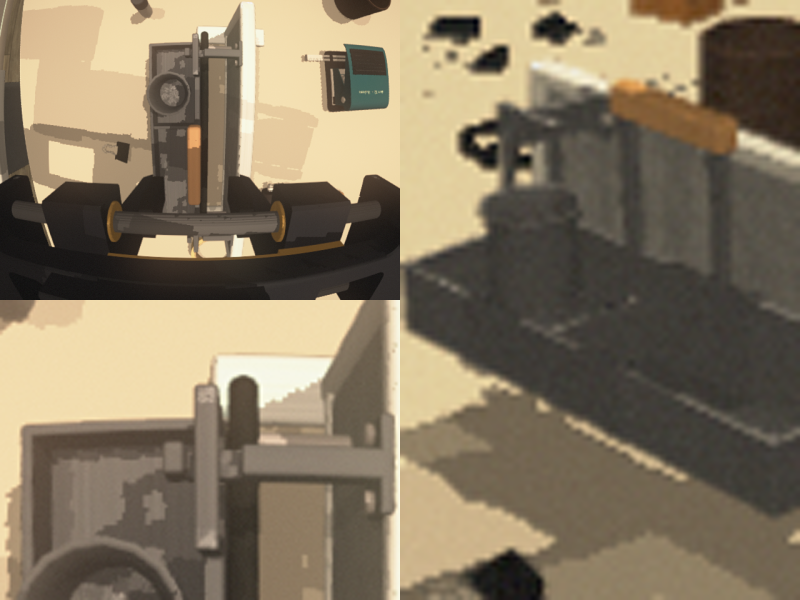

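The caddy hangs from both hooks: the left bar is in its notch at crop (205,465), the handle is level, and the lower back is towards the rail. Next come the glue stick's position from w1 and the tube mouth from w4, by computation.

Run:
```python
from h import *
c1=np.load("w1.npy",allow_pickle=True).item();c4=np.load("w4.npy",allow_pickle=True).item()
def ray(n,uv,z,c):
    r=least_squares(lambda g:proj(n,[[g[0],g[1],z]],c)[0]-uv,[.5,.2]);return r.x.round(4)
im=cv2.imread("pics/w1.png",0)
roi=im[0:60,280:330]; m=(roi<75).astype(np.uint8);n,l,st,ce=cv2.connectedComponentsWithStats(m)
print([(st[i].tolist(),ce[i].round(1).tolist()) for i in range(1,n) if st[i][4]>40])
g=[.4795,.332];print("pred stick bottom/top in w1",proj("wrist",[[*g,0],[*g,.06],[*g,.092]],c1).round(1).tolist())
w=cv2.imread("pics/w4.png",0)
h=cv2.HoughCircles(cv2.medianBlur(w[90:210,210:330],3),cv2.HOUGH_GRADIENT,1.2,8,param1=80,param2=22,minRadius=20,maxRadius=45)
print("circles",None if h is None else (h[0]+[210,90,0]).round(1).tolist()[:8])
from math import *
for q in ([.592,.0818,.148],):
  th=.042
  pts=[]
  for P in ([-31,65,75],[-31,65,30],[0,105,100]):
    dx,dz=P[0],P[2]-92; pts.append([dx*cos(th)-dz*sin(th),P[1],142+dz*cos(th)+dx*sin(th)])
  X=place(q,pts);print("tube mouth,floor,ear world",X.round(4).tolist(),proj("wrist",X,c4).round(1).tolist(),proj("top",X).round(1).tolist())
t=cv2.imread("pics/t4.png")
m=np.zeros((560,800,3),np.uint8);m[:,:400]=cv2.resize(cv2.imread("pics/w4.png")[90:202,220:300],(400,560),interpolation=2)
m[:400,400:]=cv2.resize(cv2.imread("pics/w1.png")[0:60,275:335],(400,400),interpolation=2)
cv2.imwrite("pics/m5.png",m)
```

```text
[([16, 18, 19, 20, 160], [25.5, 30.8])]
pred stick bottom/top in w1 [[312.5, -8.0], [312.1, -28.1], [311.9, -41.0]]
circles [[268.2, 148.2, 32.4], [276.6, 159.0, 42.9], [276.6, 138.6, 44.2], [261.0, 144.6, 40.3], [267.0, 162.6, 39.0], [259.8, 153.0, 25.6], [258.6, 167.4, 35.0], [281.4, 145.8, 25.8]]
tube mouth,floor,ear world [[0.5525, 0.1416, 0.1237], [0.5544, 0.1419, 0.0788], [0.5762, 0.1856, 0.15]] [[267.5, 147.3], [276.2, 146.0], [310.3, 84.9]] [[245.2, 234.4], [247.5, 235.0], [226.2, 224.0]]
```

View pics/m5.png

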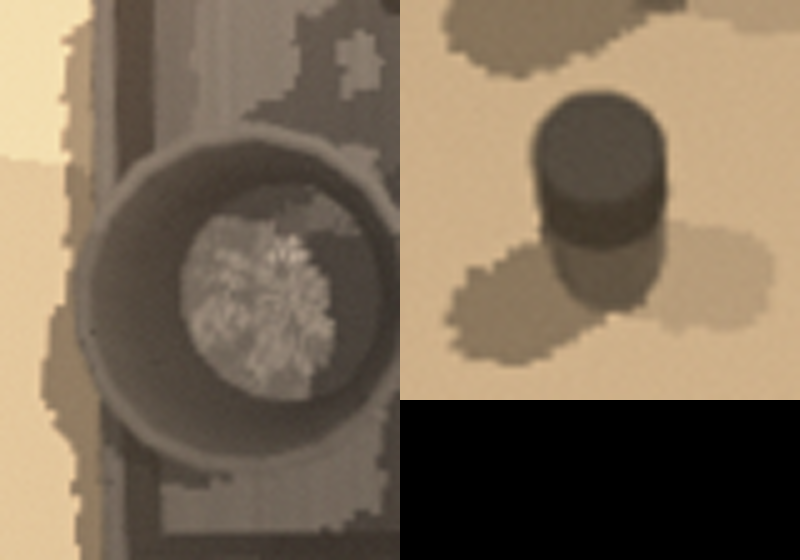

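The rim in the wrist view is at (268.2,148.2) and was predicted at (267.5,147.3), so the tube mouth is at about (0.5525, 0.1416). The stick in the w1 crop is the small one, since the large one was out of frame. I fly near the large stick and detect its cap numerically.

```bash
python3 to.py .479 .27 .26 8.5
python3 -m pendant '-0.2 -0.7 0.8 0 1; -0.9 -1.1 2.4 0 1; -1.6 -1.1 4 0 1; -2.4 -1.1 5.6 0 1; -3.2 -1.1 7.2 0 1'
python3 -m pendant '0 0 0.5 0 1; 0 0 1 0 1; 0 0 1 0 1; 0 0 1 0 1; 0 0 1 0 1'
python3 to.py .479 .332 .057 8.5
python3 - <<'E'
from h import *
c=get_calibration("wrist");im=snapshot("wrist");np.save("w5.npy",{k:np.asarray(v) for k,v in c.items()},allow_pickle=True)
cv2.imwrite("pics/w5.png",im[:,:,::-1])
g=[.4795,.332];p=proj("wrist",[[*g,0],[*g,.06],[*g,.092],[g[0],g[1]+.014,.092]],c).round(1);print(p.tolist())
G=cv2.cvtColor(im,cv2.COLOR_RGB2GRAY);u,v=p[2].astype(int)
x0,y0=max(u-70,0),max(v-70,0)
h=cv2.HoughCircles(cv2.medianBlur(G[y0:v+70,x0:u+70],3),cv2.HOUGH_GRADIENT,1.2,8,param1=80,param2=15,minRadius=12,maxRadius=40)
print(None if h is None else (h[0]+[x0,y0,0]).round(1).tolist()[:6])
_,m=cv2.threshold(G[y0:v+70,x0:u+70],70,1,cv2.THRESH_BINARY_INV)
n,l,st,ce=cv2.connectedComponentsWithStats(m)
print([((st[i][:5]+[x0,y0,0,0,0]).tolist(),(ce[i]+[x0,y0]).round(1).tolist()) for i in range(1,n) if st[i][4]>80])
cv2.imwrite("pics/w5c.png",cv2.resize(im[y0:v+110,x0:u+90,::-1],None,fx=3,fy=3,interpolation=2))
E
```

```text
units [-3.412 -1.057  8.033] roll 0.03 yaw 8.53 pos [0.5932 0.084  0.2341] F [-1.  -0.6 -0.6] w 0.0441 t 10.5
time_s: 11.0
position: [0.4858, 0.2512, 0.2604]
orientation: [0.706, 0.053, -0.051, -0.705]
ft_force: [0.8, 0.2, 0.6]
gripper_width: 0.0817
time_s: 11.5
position: [0.4828, 0.2748, 0.26]
orientation: [0.706, 0.053, -0.051, -0.705]
ft_force: [-0.2, -0.2, -0.3]
gripper_width: 0.0878
units [0.166 8.117 2.299] roll -0.09 yaw 8.41 pos [0.4828 0.2748 0.26  ] F [-0.2 -0.2 -0.3] w 0.0878 t 11.5
[[319.1, 149.6], [320.1, 151.4], [320.8, 152.7], [323.3, 136.4]]
[[321.4, 152.2, 15.6], [301.0, 160.6, 15.7], [340.6, 153.4, 14.5], [309.4, 213.4, 14.3]]
[([301, 205, 22, 17, 304], [311.4, 214.1])]
```

The detected cap circle at (321.4,152.2) matches the prediction at (320.8,152.7). I descend and grip the cap.

```bash
python3 -m pendant '0.1 0.5 1 0 1; 0.17 1.6 2 0 1; 0.17 3.2 2.3 0 1; 0.17 4.8 2.3 0 1; 0.17 6.2 2.3 0 1'
python3 to.py .479 .332 .057 8.5
python3 -m pendant '0 0.7 0 0 1; 0 1.5 0 0 1; 0 1.9 0 0 1; 0 1.9 0 0 0.2; 0 1.9 0 0 -0.2' 12
python3 -m pendant '0 0 0 0 -0.6; 0 0 0 0 -0.6; 0 0 0 0 -0.6; 0 0 0 0 -0.6; 0 0 0 0 -0.6'
python3 -m pendant '0 0 0 0 -0.7; 0 0 0 0 -0.7; 0 0 0 0 -0.7; 0 0 0 0 -0.7; 0 0 0 0 -0.7' 15
python3 to.py .479 .332 .057 8.5
```

```text
time_s: 12.05
position: [0.479, 0.3314, 0.1031]
orientation: [0.706, 0.052, -0.051, -0.705]
ft_force: [-0.2, 0.6, -0.1]
gripper_width: 0.0879
units [0.002 1.843 0.025] roll -0.14 yaw 8.36 pos [0.479  0.3314 0.1031] F [-0.2  0.6 -0.1] w 0.0879 t 12.05
time_s: 12.55
position: [0.4798, 0.3312, 0.0562]
orientation: [0.706, 0.052, -0.05, -0.705]
ft_force: [0.7, 0.6, -0.4]
gripper_width: 0.0744
time_s: 13.05
position: [0.4798, 0.3313, 0.0564]
orientation: [0.706, 0.052, -0.05, -0.705]
ft_force: [-0.2, -0.1, -0.3]
gripper_width: 0.0347
time_s: 13.55
position: [0.4798, 0.3313, 0.0564]
orientation: [0.706, 0.052, -0.05, -0.705]
ft_force: [-0.3, -0.4, -0.1]
gripper_width: 0.0276
units [-0.026 -0.023  0.031] roll -0.17 yaw 8.33 pos [0.4798 0.3313 0.0564] F [-0.3 -0.4 -0.1] w 0.0276 t 13.55
```

```bash
python3 -m pendant '0 -0.8 0 0 -0.7; 0 -2.4 0 0 -0.7; 0 -4.2 0 0 -0.7; 0 -6 -0.5 0 -0.7; 0 -7.4 -1.5 0 -0.7'
python3 to.py .5535 .1417 .24 8.5
```

```text
time_s: 14.05
position: [0.4849, 0.2953, 0.2445]
orientation: [0.705, 0.054, -0.05, -0.705]
ft_force: [1.3, 0.9, -0.6]
gripper_width: 0.0277
units [ 1.809  0.193 -6.481] roll -0.05 yaw 8.45 pos [0.4849 0.2953 0.2445] F [ 1.3  0.9 -0.6] w 0.0277 t 14.05
```

```bash
python3 -m pendant '0.4 0.1 -1.5 0 -0.7; 0.9 0.2 -3.1 0 -0.7; 1.3 0.2 -4.6 0 -0.7; 1.6 0.2 -5.8 0 -0.7; 1.8 0.2 -6.4 0 -0.7'
python3 -m pendant '0 0 0 0 -0.7; 0 0 0 0 -0.7; 0 0 0 0 -0.7; 0 0 0 0 -0.7; 0 0 0 0 -0.7'
python3 to.py .5535 .1417 .187 8.5
```

```text
time_s: 14.55
position: [0.5537, 0.1413, 0.2398]
orientation: [0.705, 0.053, -0.049, -0.705]
ft_force: [-0.9, 0.0, -0.5]
gripper_width: 0.0276
time_s: 15.05
position: [0.5533, 0.1424, 0.2398]
orientation: [0.705, 0.054, -0.05, -0.705]
ft_force: [0.3, 0.2, -0.2]
gripper_width: 0.0281
units [-0.008  2.113 -0.028] roll -0.09 yaw 8.41 pos [0.5533 0.1424 0.2398] F [ 0.3  0.2 -0.2] w 0.0281 t 15.05
```

```bash
python3 -m pendant '0 0.6 0 0 -0.7; 0 1.2 0 0 -0.7; 0 1.8 0 0 -0.7; 0 2.2 0 0 -0.7; 0 2.5 -0.03 0 -0.7'
python3 -m pendant '0 0.3 0 0 -0.7; 0 0.6 0 0 -0.7; 0 0.8 0 0 -0.7; 0 0.9 0 0 -0.7; 0 0.9 0 0 -0.7'
python3 to.py .5535 .1417 .136 8.5
```

```text
time_s: 15.55
position: [0.553, 0.1416, 0.1754]
orientation: [0.705, 0.053, -0.051, -0.705]
ft_force: [-0.4, -0.1, 0.0]
gripper_width: 0.0279
time_s: 16.05
position: [0.553, 0.1416, 0.1527]
orientation: [0.705, 0.053, -0.051, -0.705]
ft_force: [0.4, -0.7, -0.2]
gripper_width: 0.0276
units [0.018 0.667 0.003] roll -0.09 yaw 8.41 pos [0.553  0.1416 0.1527] F [ 0.4 -0.7 -0.2] w 0.0276 t 16.05
```

Inside the tube with no contact force. I continue to the floor.

```bash
python3 -m pendant '0.01 0.2 0 0 -0.7; 0.02 0.4 0 0 -0.7; 0.02 0.55 0 0 -0.7; 0.02 0.6 0 0 -0.7; 0.02 0.6 0 0 -0.7'
python3 -m pendant '0 0.03 0 0 -0.7; 0 0.06 0 0 -0.7; 0 0.09 0 0 -0.7; 0 0.1 0 0 -0.7; 0 0.1 0 0 -0.7'
python3 to.py .5535 .1417 .136 8.5
```

```text
time_s: 16.55
position: [0.5534, 0.1417, 0.1373]
orientation: [0.705, 0.053, -0.051, -0.705]
ft_force: [0.2, -1.1, -0.9]
gripper_width: 0.0278
time_s: 17.05
position: [0.5535, 0.1417, 0.1352]
orientation: [0.705, 0.053, -0.051, -0.705]
ft_force: [-0.2, 0.7, 1.7]
gripper_width: 0.0277
units [-0.    -0.033  0.002] roll -0.09 yaw 8.41 pos [0.5535 0.1417 0.1352] F [-0.2  0.7  1.7] w 0.0277 t 17.05
```

```bash
python3 -m pendant '0 0 0 0 -0.2; 0 0 0 0 0; 0 0 0 0 0; 0 0 0 0 0; 0 0 0 0 0'
python3 -m pendant '0 -0.4 0 0 0; 0 -1.2 0 0 0; 0 -2.4 0 0 0; 0 -4 0 0 0; 0 -5.6 0 0 0'
python3 -m pendant '-1 0 0.5 0 0; -2.5 0 1.5 0 0; -4 0 3 0 0; -4.5 0 4.5 0 0; -4.5 0 6 0 0'
python3 to.py .5535 .1417 .136 8.5
python3 - <<'E'
from h import *
s=snapshot("scene")[:,:,::-1];t=snapshot("top")[:,:,::-1];cv2.imwrite("pics/s6.png",s);cv2.imwrite("pics/t6.png",t)
m=np.zeros((600,800,3),np.uint8)
m[:,:400]=cv2.resize(s[185:305,280:360],(400,600),interpolation=2)
m[:300,400:]=cv2.resize(t[160:295,170:350],(400,300),interpolation=2)
m[300:,400:]=cv2.resize(s[150:400,200:520],(400,300),interpolation=cv2.INTER_AREA)
cv2.imwrite("pics/f6.png",m)
t0=cv2.imread("pics/top0.png");print("diff tape/clip/keys",[cv2.absdiff(t0[a:b,c:d],t[a:b,c:d]).mean().round(1) for a,b,c,d in((178,216,338,376),(258,282,284,302),(195,238,400,440))])
E
```

```text
time_s: 17.55
position: [0.5535, 0.1417, 0.1351]
orientation: [0.705, 0.053, -0.051, -0.705]
ft_force: [-0.2, 0.1, -0.6]
gripper_width: 0.0441
time_s: 18.05
position: [0.5527, 0.1417, 0.277]
orientation: [0.705, 0.053, -0.051, -0.705]
ft_force: [1.1, -0.1, 0.4]
gripper_width: 0.0439
time_s: 18.55
position: [0.4175, 0.2747, 0.278]
orientation: [-0.705, -0.053, 0.051, 0.705]
ft_force: [1.5, -0.2, 0.3]
gripper_width: 0.044
units [ 4.581  5.699 -6.057] roll -0.09 yaw 8.41 pos [0.4175 0.2747 0.278 ] F [ 1.5 -0.2  0.3] w 0.044 t 18.55
diff tape/clip/keys [np.float64(9.3), np.float64(7.4), np.float64(10.2)]
```

View pics/f6.png

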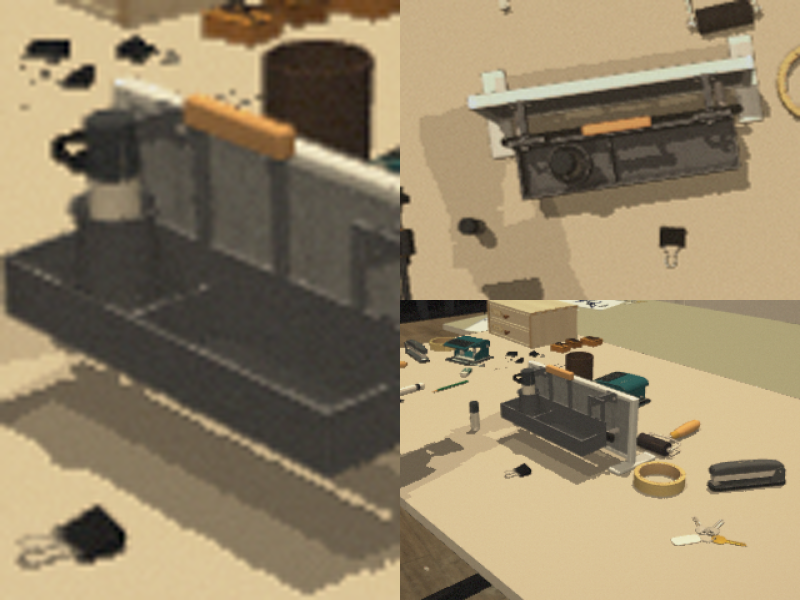

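The stick stands in the tube with its cap at crop (110,145) and a short piece of white barrel showing. The caddy hangs level on both hooks and the clip, tape roll and keys look unmoved. One numeric check of the bystanders, then I hand in.

Run:
```python
from h import *
a=cv2.imread("pics/top0.png",0).astype(np.float32);b=cv2.imread("pics/t6.png",0).astype(np.float32)
for n,(y,Y,x,X) in dict(tape=(170,224,330,384),clip=(254,286,278,308),keys=(190,242,395,445),ref=(120,180,370,410)).items():
    print(n,[np.round(v,2) for v in cv2.phaseCorrelate(a[y:Y,x:X].copy(),b[y:Y,x:X].copy())],np.abs(a-b)[y:Y,x:X].mean().round(1))
print(np.abs(state()["qd"]).max());print(hand_in())
```

```text
tape [array([-0.02, -0.03]), np.float64(1.0)] 9.9
clip [array([-0.04, -0.2 ]), np.float64(0.95)] 8.7
keys [array([-0.03,  0.05]), np.float64(0.97)] 10.6
ref [array([0.08, 0.08]), np.float64(1.03)] 8.9
0.0710087359908872
the job is handed in; nothing more can be done
None
```

I hung the caddy on both hooks and stood the larger glue stick in its tube. I handed in at about 19 s of the 64 s allowed, with the arm clear of everything.

- **Hanging:** I gripped the caddy by its handle, brought the windows over the hook tips and lowered until it stopped at the expected height. The upward force rose by 10 N with almost no sideways moment, so both ears were carrying load before I let go.
- **Glue stick:** I lowered it until it met light resistance (about 2 N), at the computed height of the tube floor, then released it.
- **Last checks:** The final pictures show the caddy hanging level on both hooks with the stick upright in the tube. The tape roll, clip and keys had not moved (0.2 px or less in the top view).
- **Disagreements:** The cameras put the screen 3–4 mm apart in depth. I used a value between them and confirmed it from the ear-to-hook gap in the wrist view. A plain brightness comparison showed changes around the clip, tape roll and keys. An untouched reference patch changed as much, so I took it for overall brightness or noise.

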